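# Set a tripod leg to its length mark and shut the cam lever, holding on

### The arm

A 7-joint arm with a two-finger parallel gripper is mounted at the origin on the work surface. World frame = base frame: x ahead of the robot, y to its left, z up, the work surface at z = 0. Lengths are in m, angles in rad, forces in N, time in s.
With the tool pointing down it reaches from about 0.425 to 0.875 m from the base axis. Payload 8.4 kg.
Tool frame: the origin (TCP) lies on the centre line of the jaws, within the pads' length; the fingertips stand 25 mm ahead of it and the grasp point (between the pads) lies 6 mm ahead of it; z points along the fingers, y is the line along which they close (so a half turn about z gives the same grasp; the last joint's range is limited). The gripper opens to 85 mm and grips with 20 to 120 N. Pads are 22 mm wide; open, the fingers measure 114 mm over their backs; the gripper's body (76 mm by 85 mm) begins 54 mm behind the grasp point. The pads swing forward as they close: fully open they stand 13 mm farther back than shut.
Start: joints at [1.227, 0.333, 0.04, 1.465, -0.013, 1.343, -0.059], TCP at [0.158, -0.631, 0.256] pointing down, gripper open.
Joint ranges: [-2.58, 2.58], [-0.38, 2.09], [-1.3, 1.39], [0.25, 2.4], [-1.5, 4.64], [0.08, 2.09], [-2.65, 2.65]. Speed limits (rad/s): [2.22, 2.22, 2.79, 2.79, 3.14, 3.14, 3.14].

### API

Orientations are given as a unit quaternion [w, x, y, z].
In Python, from rig import * gives the robot as it stands.
- The arm moves only by the tool send_rows, never from a script. Its argument "plan" is a list that holds one entry, the list of rows, each a list of 7 numbers: the opening, from 0 (shut) to 1 (fully open), then the shift along the world's x, y, z in cm, then the turn, a rotation vector about the world's x, y, z in degrees. A call has exactly 8 rows; each row is the pose to reach, as a shift and turn from the pose commanded when the call began; what a row does not reach only later rows make up. A row lasts 1/8 s, in which the tool goes at most 62.5 mm and 10.7 degrees, less where a joint would pass 70% of its speed; a pose out of reach is approached as far as the arm can. A call with a gripper value outside its range is refused whole. The fingers move at their own pace and stop on an object; "squeeze" is the grip in N (left out, the last holds). Time passes only in rows, so rows that repeat a pose let the fingers close, or fill a call up. It gives the time, the measured TCP pose, the force, the opening and the grip force at its end, in the units of the state.
- get_state(): the state, without advancing time (a new reading comes with each control period).
- get_image(name): name is "scene" or "top" or "wrist"; returns a dict with "frame" (420x560x3 uint8, red, green, blue), "fov_y" (degrees; the focal length in pixels is half the picture's height over the tangent of half this angle, whatever the lens; pixels are square), "cx", "cy" (the principal point, pixels), "k1" (the pictures are not rectified: a ray, as slopes to the right and down, at radius r is drawn at 1 + k1 r^2 times it, then the intrinsics apply), "camera_from_world" (4x4, takes a point from world to camera coordinates). Camera axes: x right, y down, z forward; pixel columns grow to the right and rows downward; lengths in m; the calibration is good to about 2 mm. A picture is of the moment at which its call begins. There is no depth.
- close_job(): hands the job in; it is judged then, once.
The state is a dict: "t": time; "q": joint angles; "qd": joint speeds; "effort": joint torques, N m; "eef_pos": TCP position; "eef_rot": TCP orientation; "ft_force": force on the tool from outside, world axes, zero at the start; "ft_torque": the same for the moment, N m; "width": finger opening in m; "gripper_force": force on a finger pad.
Only numpy, scipy, OpenCV 4.12 (cv2) and the standard library are available. Lean on these libraries where they do the work, as an engineer would, in place of code of your own. Each camera call takes 0.05 s, during which the arm holds its last target. There are 200 camera calls.

### The job

Take the crossbar of the spring-loaded sliding leg near its long free end, draw the leg out until the red pointer stands over the black line of the yellow mark, and only then, still holding the leg on the mark by its crossbar, slide the hand, fingers loosely astride, along the bar to push the orange cam lever shut, parallel to the leg. Be gentle (a grip of at most about 40 N on the leg's bar, no more than 30 N of push on the lever) and leave the other things on the bench alone. Finish while holding: the program ends with the leg still held on the mark and the lever shut, as the leg springs back if let go.

Things in the scene. Friction and masses are not known exactly. Their poses are not given: they have to be found in the camera images.
- jig: Blue base plate (420 x 130 x 12 mm, fixed) carrying a black 30 mm tube with a grey clamp collar on its mouth. Origin: on the bench under the tube's axis, 5 mm short of the collar's open end. x: the way the leg pulls out; y: the side of the lever and the crossbar's long end; z up. A ruler rail (top 48 mm high) runs along x at y = -50 mm. 'Jig-frame' below means this frame.
- leg (a joint): How far the leg is drawn out along jig x, m: 0 fully in (start) to 0.100. A spring pulls it in with about 4 N at 0 and 7 N at full length; let go, it slides back, even with the lever shut. The leg is an aluminium tube, 22 mm thick, axis 46 mm high, with a steel crossbar on a post; jig-frame x of the crossbar's centre line = 35 mm + this value.
- bar_grip (a point): Centre of the crossbar's section at jig-frame y = +140 mm, 72 mm above the bench: take it here from above, fingers closing along jig x, clear of the open lever. The bar runs along jig y from -35 to +170 mm, 10 mm wide, 66 to 78 mm high. A tight pinch drags on it; fingers eased 2 to 3 mm slide along, the spring keeping it on one of them. Tips must reach 50 mm or lower to meet the lever.
- pointer (a point): On the thin red pointer that continues the crossbar to jig-frame y = -66 mm; this point is on the crossbar's centre line at y = -50 mm, 72 mm above the bench. It has to stand over the mark's line.
- mark_line (a point): Centre of the black line across the top of the yellow mark (12 x 24 mm, top 61 mm above the bench), fixed on the ruler rail at jig-frame y = -50 mm. Its jig-frame x minus 35 mm is the wanted value of joint leg (0.030 to 0.070 m). Axes parallel to the jig's.
- lever (a joint): Angle of the orange cam lever, rad: 0 shut, lying parallel to the leg along jig x; positive open towards jig +y (0.32 to 0.44 at the start). It stays where it is left (stiff: some 2 to 4 N near its middle) and stops at -0.06. Fingers astride the crossbar that reach below 60 mm push it shut when they move along the bar towards -y.
- lever_tip (a point): Free end of the lever, 160 mm from its upright hinge pin, which stands at jig-frame x = -10, y = +32 mm. The lever is a strip 8 mm thick (10 mm at the tip) on edge, 38 to 60 mm above the bench (tip 37 to 61), passing 5 mm under the crossbar. This point is 49 mm above the bench.
- spool: Green wire spool, 54 mm across, 40 mm tall, standing on the bench. Leave alone. Origin: centre of its underside.
- breadboard: White breadboard 82 x 55 x 10 mm lying on the bench. Leave alone. Origin: centre of its underside.
- cutters: Side cutters with red handles, 150 mm long, 14 mm high, lying on the bench. Leave alone. Origin: on the bench, near the middle.
- glue: White glue bottle with red cap, 36 mm across, 100 mm tall, standing on the bench. Leave alone. Origin: centre of its underside.

How it is judged:
On the way, in this order (a step that is already met when the one before it is completed fails the run):
1. the fingers hold the leg with its pointer on the mark (within 6 mm) while the lever is still open (x of pointer in the frame of mark_line between -0.006 and 0.006 m and contact force between the fingers and leg above 1 N and value of joint lever above 0.25 rad), for 0.2 s.
2. the lever is shut (within 0.1 rad of parallel) with the leg still held on the mark (x of pointer in the frame of mark_line between -0.006 and 0.006 m and contact force between the fingers and leg above 1 N and value of joint lever below 0.1 rad), for 0.2 s.
At the end, for the whole second after the job is handed in: The fingers still hold the leg (at least 1 N of contact) and keep it still with its pointer within 6 mm of the mark's line, and the lever is shut: no more than 0.1 rad open (all of step 2 and velocity of joint leg between -0.01 and 0.01 m/s); the arm keeps its last pose, push and grip.
It fails at once if the lever is pushed towards shut (below 0.25 rad) while the pointer is more than 10 mm off the mark (value of joint lever below 0.25 rad and (x of pointer in the frame of mark_line above 0.01 m or x of pointer in the frame of mark_line below -0.01 m)).
It fails at once if the leg is squeezed or pushed too hard: over 100 N in all, the forces of both fingers added (a grip of 40 N counts as 80 N) (contact force between anything else and leg above 100 N).
It fails at once if the lever is pushed with more than 35 N (contact force between anything else and lever above 35 N).
It fails at once if a bystander object is moved by more than 20 mm (distance of any of spool, breadboard, cutters, glue from where it was at the start of the episode above 0.02 m).
It also fails if it takes over 45 s, if anything falls off the work surface, if the arm or the gripper's body presses on something with over 40 N, if the wrist force passes 120 N, or if a joint passes its speed limit or range.

## Working session

There is one attempt and no reset: what is moved stays moved. The work goes in short steps, Python scripts to look and compute and a tool call to move; the robot and the scene stay as the last step left them, time stands still between calls to the robot, and variables do not carry over. Pictures are saved under pics/ and viewed, at most 10 in all, crops included, and the job is handed in when it is done.

Besides the shell and the picture viewer there is one more tool, called after ">>>" by a JSON object that holds its "name" and its "arguments", one argument or row to a line. send_rows: Moves the arm, as the interface text tells. Its arguments: {"type":"object","properties":{"plan":{"type":"array"},"squeeze":{"type":"number"}},"required":["plan"]}

```bash
mkdir -p pics; cat > h.py <<'E'
from rig import *
import numpy as np, cv2
def cam(im):
    h=im["frame"].shape[0]; f=h/2/np.tan(np.radians(im["fov_y"]/2))
    return f,im["cx"],im["cy"],im["k1"],np.array(im["camera_from_world"])
def ray(im,u,v):
    f,cx,cy,k1,T=cam(im); d=np.array([(u-cx)/f,(v-cy)/f]); s=d.copy()
    for _ in range(30): s=d/(1+k1*(s@s))
    R=T[:3,:3]; return -R.T@T[:3,3], R.T@np.array([s[0],s[1],1])
def onz(im,u,v,z):
    o,d=ray(im,u,v); return o+d*(z-o[2])/d[2]
def proj(im,p):
    f,cx,cy,k1,T=cam(im); c=T[:3,:3]@np.asarray(p)+T[:3,3]; s=c[:2]/c[2]; s=s*(1+k1*(s@s)); return s*f+[cx,cy]
def save(im,name): cv2.imwrite(f"pics/{name}.png",im["frame"][:,:,::-1])
E
python3 - <<'E'
from h import *
import pickle
ims={n:get_image(n) for n in ["top","scene"]}
pickle.dump(ims,open("i0.pkl","wb"))
for n in ims: save(ims[n],n+"0"); print(n,cam(ims[n])[:4])
print(get_state())
E
```

```text
top (np.float64(524.6090446892667), 285.9604756011081, 202.72384924243312, -0.14434067366304457)
scene (np.float64(515.7370500260793), 278.94145532327025, 212.9601597795025, -0.12224266142832373)
{'t': 0.1, 'q': array([ 1.2268229 ,  0.33381123,  0.03986866,  1.46618191, -0.01336902,
        1.3432869 , -0.05848027]), 'qd': array([-0.00018637, -0.00283681, -0.00086776, -0.00296273,  0.00083445,
        0.00074027, -0.00094818]), 'effort': array([ 4.00837278e-03, -6.60019970e+01,  1.37053393e+00, -4.06478906e+01,
        1.73351204e-02,  8.88917508e-03,  3.04182424e-05]), 'eef_pos': array([ 0.15739988, -0.630272  ,  0.25552932]), 'eef_rot': array([-6.95600317e-04,  9.92518890e-01,  1.22089097e-01, -1.47302286e-04]), 'ft_force': array([ 0.62063672, -0.04722422,  0.47847009]), 'ft_torque': array([ 0.01172457, -0.01515636,  0.02012795]), 'gripper_force': 0.0, 'width': 0.0852750771526934}
```

View pics/top0.png

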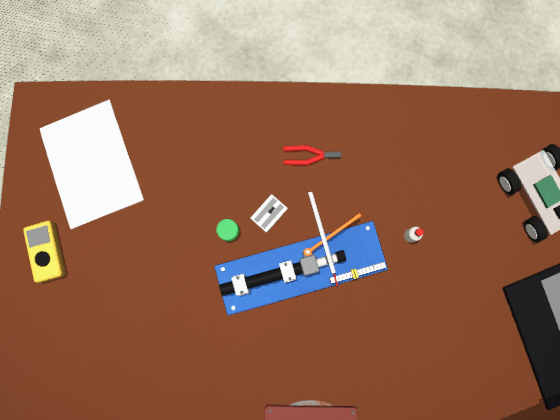

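View pics/scene0.png

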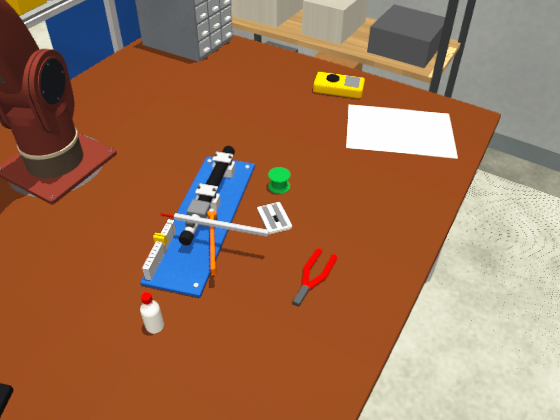

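The top view shows the jig around (300,268), with the crossbar's free end near (311,193), pointer near (336,284), yellow mark near (355,273), and lever tip near (360,216). I'll enlarge it for exact pixels.

```bash
python3 - <<'E'
from h import *
import pickle
ims=pickle.load(open("i0.pkl","rb"))
f=ims["top"]["frame"][180:320,210:400,::-1]
cv2.imwrite("pics/topc.png",cv2.resize(f,None,fx=4.2,fy=4.2,interpolation=cv2.INTER_CUBIC))
f=ims["scene"]["frame"][145:300,130:310,::-1]
cv2.imwrite("pics/scenec.png",cv2.resize(f,None,fx=3.8,fy=3.8,interpolation=cv2.INTER_CUBIC))
E
```

```text
(no output)
```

View pics/topc.png

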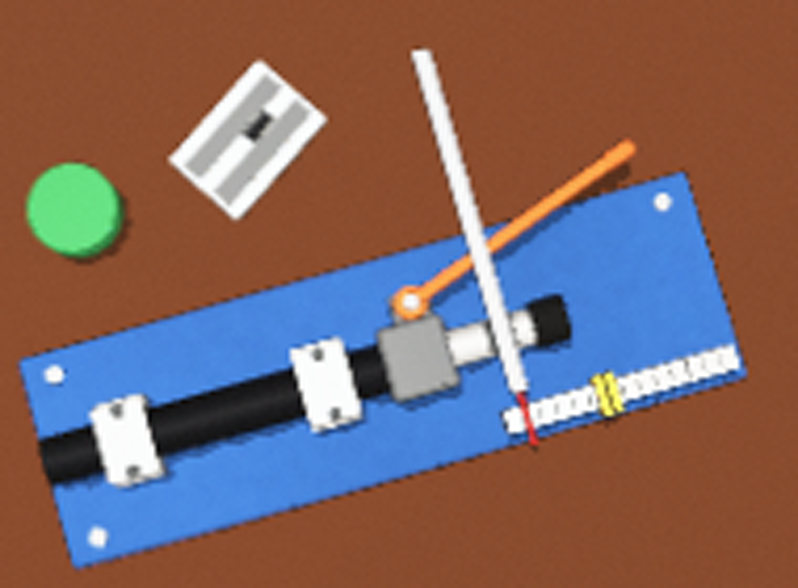

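View pics/scenec.png

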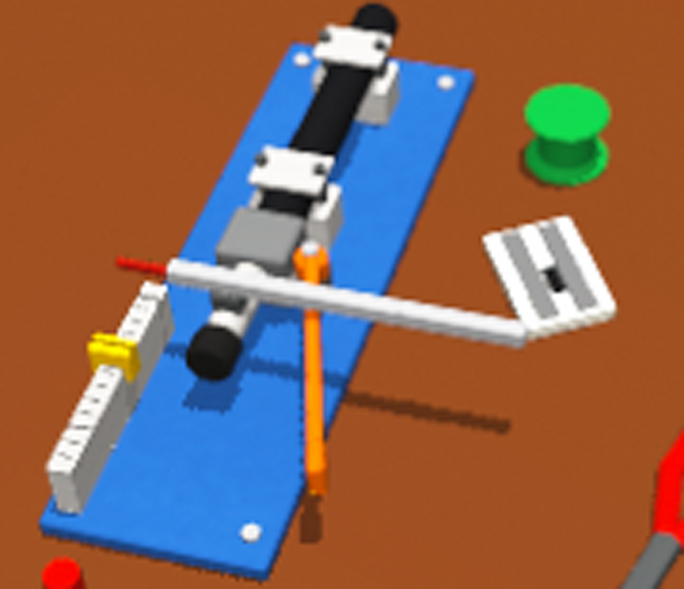

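```bash
cat > fit.py <<'E'
from h import *
import pickle
from scipy.optimize import least_squares
ims=pickle.load(open("i0.pkl","rb"))
tp=lambda x,y:((x+.5)/4.2-.5+210,(y+.5)/4.2-.5+180)
sp=lambda x,y:((x+.5)/3.8-.5+130,(y+.5)/3.8-.5+145)
# p: jx,jy,yaw,mark x,bx,by,lever
def pts(p):
    m,bx,by,l=p[3:7]
    return dict(fe=(.035,.170,.078),ne=(.035,-.035,.078),pt=(.035,-.066,.072),hp=(-.01,.032,.062),
     lt=(-.01+.160*np.cos(l),.032+.160*np.sin(l),.061),mk=(m,-.05,.061),
     c0=(bx-.21,by+.065,.012),c1=(bx+.21,by+.065,.012),c2=(bx+.21,by-.065,.012),c3=(bx-.21,by-.065,.012))
obs=[("top",k,tp(*v)) for k,v in dict(fe=(422,50),ne=(519,390),pt=(534,445),hp=(410,301),lt=(632,146),mk=(607,395),c0=(22,360),c1=(684,172),c2=(747,375),c3=(77,567)).items()]
obs+=[("scene",k,sp(*v)) for k,v in dict(fe=(524,330),pt=(118,262),mk=(112,350),lt=(316,478),c1=(266,577),c2=(41,525),c0=(474,72)).items()]
def W(p,q):
    c,s=np.cos(p[2]),np.sin(p[2]); return np.array([p[0]+c*q[0]-s*q[1],p[1]+s*q[0]+c*q[1],q[2]])
def res(p):
    P=pts(p); return np.concatenate([proj(ims[n],W(p,P[k]))-uv for n,k,uv in obs])
if __name__=="__main__":
    p0=[.35,0,-1.3,.08,-.05,0,.38]
    g=onz(ims["top"],*obs[3][2],.062); p0[:2]=g[:2]
    r=least_squares(res,p0,loss="soft_l1"); p=r.x; print(p.round(4))
    for o,e in zip(obs,res(p).reshape(-1,2)): print(o[0],o[1],e.round(1))
    np.save("p.npy",p)
    print("grip",W(p,(.035,.14,.072)),"ux",W(p,(1,0,0))-W(p,(0,0,0)),"uy",W(p,(0,1,0))-W(p,(0,0,0)))
    print(np.degrees(p[2]))
E
python3 fit.py
```

```text
[ 4.6880e-01 -1.0000e-03 -1.2715e+00  8.5100e-02 -3.3600e-02  8.0000e-04
  3.3930e-01]
top fe [-0.6 -0.6]
top ne [0.3 0.1]
top pt [ 0.2 -0.5]
top hp [ 0.1 -0.2]
top lt [ 0.1 -1.2]
top mk [ 0.3 -0.8]
top c0 [-1.1 -0.7]
top c1 [ 0.7 -1.5]
top c2 [ 0.7 -0.6]
top c3 [-0.6  0.2]
scene fe [ 0.  -0.4]
scene pt [-0.9  0.1]
scene mk [-0.5 -1.4]
scene lt [-0.6 -2.3]
scene c1 [-0.3 -1. ]
scene c2 [-1.6 -0.1]
scene c0 [-0.1 -0.2]
grip [0.61293855 0.0068075  0.072     ] ux [ 0.2948274  -0.95555052  0.        ] uy [0.95555052 0.2948274  0.        ]
-72.85281206596053
```

>>> {"name": "send_rows", "arguments": {
  "plan": [
    [[1, 2.9, 4.0, 0, 0, 0, 0.4], [1, 5.8, 8.0, 0, 0, 0, 0.8], [1, 8.6, 12.0, 0, 0, 0, 1.2], [1, 11.5, 16.0, 0, 0, 0, 1.5], [1, 14.3, 20.0, 0, 0, 0, 1.9], [1, 17.2, 24.0, 0, 0, 0, 2.3], [1, 20.0, 28.0, 0, 0, 0, 2.7], [1, 22.8, 31.9, 0, 0, 0, 3.1]]
  ]
}}

```text
t: 1.1
eef_pos: [0.3861, -0.3101, 0.2561]
eef_rot: [-0.0, 0.989, 0.149, -0.0]
ft_force: [0.3, 0.7, -0.9]
width: 0.085
gripper_force: 0.0
```

>>> {"name": "send_rows", "arguments": {
  "plan": [
    [[1, 2.9, 4.0, 0, 0, 0, 0], [1, 5.8, 8.0, 0, 0, 0, 0], [1, 8.6, 12.0, 0, 0, 0, 0], [1, 11.5, 16.0, 0, 0, 0, 0], [1, 14.3, 20.0, -2, 0, 0, 0], [1, 17.2, 24.0, -4, 0, 0, 0], [1, 20.0, 28.0, -6, 0, 0, 0], [1, 22.8, 31.9, -8, 0, 0, 0]]
  ]
}}

```text
t: 2.1
eef_pos: [0.6141, 0.0086, 0.1753]
eef_rot: [-0.0, 0.989, 0.149, -0.0]
ft_force: [1.0, -0.5, 0.6]
width: 0.0851
gripper_force: 0.0
```

```bash
python3 - <<'E'
from h import *
import pickle
s=get_state();print(s["t"],s["eef_pos"],s["eef_rot"],s["ft_force"])
im=get_image("wrist");pickle.dump(im,open("w1.pkl","wb"));save(im,"w1")
E
```

```text
2.1 [0.6140858  0.00858962 0.17531181] [-1.89800950e-05  9.88876373e-01  1.48739573e-01 -2.40220327e-04] [ 1.02534257 -0.4979299   0.61473818]
```

View pics/w1.png

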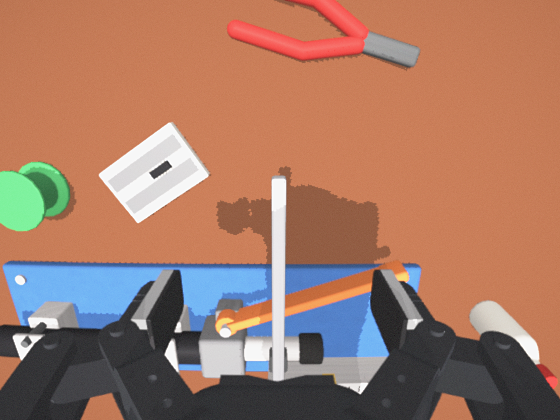

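The wrist view shows the bar centred and upright between the fingers, its free end at (279,178). The lever at (320,295) lies clear of the descent.

```bash
python3 - <<'E'
from fit import *
w=pickle.load(open("w1.pkl","rb"));p=np.load("p.npy")
print(onz(w,279.5,178,.078),W(p,(.035,.17,.078)),onz(w,279,330,.078))
a,b=onz(w,279.5,178,.078),onz(w,279,330,.078);print(np.degrees(np.arctan2(*(a-b)[1::-1])))
E
```

```text
[0.64028206 0.014841   0.078     ] [0.64160506 0.01565232 0.078     ] [ 0.52246048 -0.02132897  0.078     ]
17.06592881504693
```

>>> {"name": "send_rows", "arguments": {
  "plan": [
    [[1, -0.1, -0.1, -2, 0, 0, 0], [1, -0.1, -0.1, -4, 0, 0, 0], [1, -0.1, -0.1, -6, 0, 0, 0], [1, -0.1, -0.1, -7.5, 0, 0, 0], [1, -0.1, -0.1, -9, 0, 0, 0], [1, -0.1, -0.1, -10, 0, 0, 0], [1, -0.1, -0.1, -10.7, 0, 0, 0], [1, -0.1, -0.1, -10.7, 0, 0, 0]]
  ]
}}

```text
t: 3.15
eef_pos: [0.6124, 0.0065, 0.069]
eef_rot: [-0.0, 0.989, 0.149, -0.0]
ft_force: [0.0, 0.3, 0.1]
width: 0.0853
gripper_force: 0.0
```

>>> {"name": "send_rows", "arguments": {
  "plan": [
    [[0.4, 0, 0, 0, 0, 0, 0], [0.3, 0, 0, 0, 0, 0, 0], [0.2, 0, 0, 0, 0, 0, 0], [0.15, 0, 0, 0, 0, 0, 0], [0.05, 0, 0, 0, 0, 0, 0], [0.05, 0, 0, 0, 0, 0, 0], [0.05, 0, 0, 0, 0, 0, 0], [0.05, 0, 0, 0, 0, 0, 0]]
  ],
  "squeeze": 25
}}

```text
t: 4.15
eef_pos: [0.6125, 0.0068, 0.0694]
eef_rot: [-0.0, 0.989, 0.149, 0.0]
ft_force: [-2.0, 2.5, 3.4]
width: 0.0093
gripper_force: 27.2
```

>>> {"name": "send_rows", "arguments": {
  "plan": [
    [[0.05, 0.15, -0.48, 0, 0, 0, 0], [0.05, 0.38, -1.24, 0, 0, 0, 0], [0.05, 0.62, -2.0, 0, 0, 0, 0], [0.05, 0.87, -2.8, 0, 0, 0, 0], [0.05, 1.11, -3.6, 0, 0, 0, 0], [0.05, 1.35, -4.38, 0, 0, 0, 0], [0.05, 1.48, -4.79, 0, 0, 0, 0], [0.05, 1.48, -4.79, 0, 0, 0, 0]]
  ]
}}

```text
t: 5.15
eef_pos: [0.6271, -0.0411, 0.0694]
eef_rot: [-0.0, 0.989, 0.149, -0.0]
ft_force: [-4.0, 4.5, 5.8]
width: 0.0096
gripper_force: 27.4
```

```bash
python3 - <<'E'
from h import *
import pickle
ims={n:get_image(n) for n in ["top","scene"]};pickle.dump(ims,open("i1.pkl","wb"))
a=cv2.resize(ims["top"]["frame"][255:300,310:385],None,fx=8,fy=8,interpolation=cv2.INTER_CUBIC)[:,:,::-1]
b=cv2.resize(ims["scene"]["frame"][205:260,140:215],None,fx=8,fy=8,interpolation=cv2.INTER_CUBIC)[:,:,::-1][:240]
cv2.imwrite("pics/c1.png",np.vstack([a,b]))
E
```

```text
(no output)
```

View pics/c1.png

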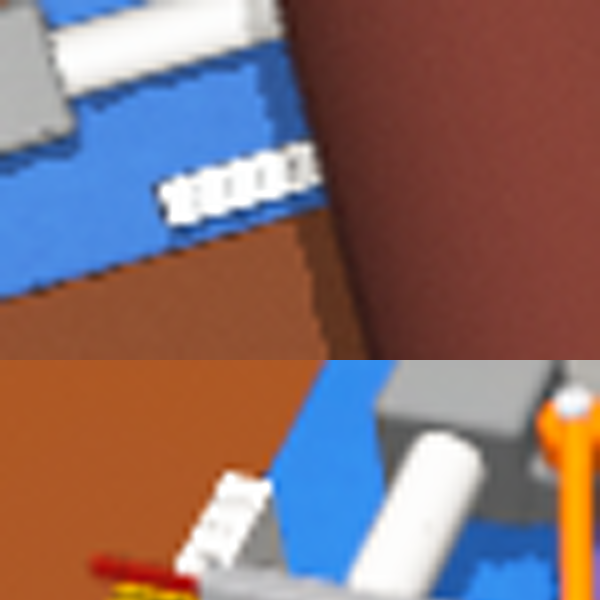

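The top view is blocked by the arm. The scene view shows the pointer coming up on the mark, cut at the crop's lower edge, so I'll take a bigger crop.

```bash
python3 - <<'E'
from fit import *
I=pickle.load(open("i1.pkl","rb"));p=np.load("p.npy");im=I["scene"]
b=cv2.resize(im["frame"][205:275,135:235],None,fx=8,fy=8,interpolation=cv2.INTER_CUBIC)[:,:,::-1]
cv2.imwrite("pics/c2.png",b)
for l in (.040,.045,.050,.055):
    q=lambda y,z:((proj(im,W(p,(.035+l,y,z)))-[135,205]+.5)*8-.5).round(0)
    print(l,"tip",q(-.066,.072),"bar end top",q(-.035,.078),"line@mark",q(-.05,.061),q(-.062,.061),q(-.038,.061))
E
```

```text
0.04 tip [143. 179.] bar end top [251. 184.] line@mark [207. 219.] [164. 211.] [250. 227.]
0.045 tip [136. 193.] bar end top [244. 198.] line@mark [199. 232.] [157. 224.] [242. 241.]
0.05 tip [128. 206.] bar end top [236. 212.] line@mark [192. 246.] [149. 238.] [235. 255.]
0.055 tip [120. 220.] bar end top [229. 226.] line@mark [185. 260.] [142. 252.] [228. 268.]
```

View pics/c2.png

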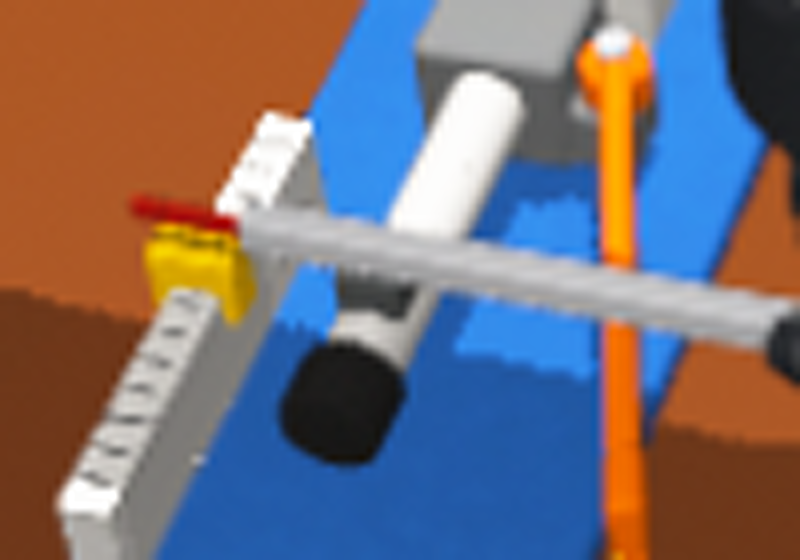

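The pointer tip is at (132,204) and the mark's black line runs about (160,229)–(228,243). The pointer looks slightly past it, so I'll measure that finely.

```bash
python3 - <<'E'
from fit import *
p=np.load("p.npy")
I1=pickle.load(open("i1.pkl","rb"))
def J(w): 
    c,s=np.cos(p[2]),np.sin(p[2]);d=w[:2]-p[:2];return np.array([c*d[0]+s*d[1],-s*d[0]+c*d[1]])
def run(im,box,tag):
    x0,y0,x1,y1=box;f=im["frame"][y0:y1,x0:x1].astype(int);R,G,B=f[...,0],f[...,1],f[...,2]
    yel=((R>150)&(G>130)&(B<90)).astype(np.uint8)
    hull=cv2.morphologyEx(yel,cv2.MORPH_CLOSE,np.ones((3,3)))
    dark=np.where(hull>0,np.clip(200-R,0,200),0)*(G>.6*R)
    red=((R>110)&(G<45)&(B<45))
    yy,xx=np.mgrid[y0:y1,x0:x1]
    m=[(dark*a).sum()/dark.sum() for a in (xx,yy)]
    print(tag,"line",np.round(m,2),J(onz(im,*m,.061)).round(4),"n",(dark>0).sum(),"yel",J(onz(im,xx[yel>0].mean(),yy[yel>0].mean(),.061)).round(4))
    r=[xx[red].mean(),yy[red].mean()] ;print("  red",np.round(r,2),J(onz(im,*r,.072)).round(4),red.sum())
run(ims["top"],(325,262,365,292),"top0")
run(ims["scene"],(145,210,180,250),"sc0")
run(I1["scene"],(145,215,180,250),"sc1")
for r in I1["scene"]["frame"][228:240,150:168]: print(" ".join("%3d/%3d"%(a[0],a[1]) for a in r))
E
```

```text
top0 line [354.16 273.32] [ 0.084 -0.051] n 8 yel [ 0.0828 -0.0494]
  red [nan nan] [nan nan] 0
sc0 line [161.11 239.77] [ 0.0952 -0.0402] n 33 yel [ 0.0901 -0.0472]
  red [166.64 214.86] [ 0.0349 -0.0504] 28
sc1 line [160.46 237.25] [ 0.089  -0.0441] n 24 yel [ 0.0919 -0.0469]
  red [157.27 231.46] [ 0.0845 -0.0512] 26
174/ 89 174/ 88 175/ 89 174/ 88 174/ 88 174/ 88 175/ 89 174/ 88 174/ 88 174/ 88 174/ 89 174/ 88 169/ 94 246/242 248/246 247/246 253/252 253/253
174/ 89 184/ 73 183/ 59 168/ 58 169/ 70 159/ 75 167/ 83 174/ 88 174/ 88 174/ 88 173/ 88 175/ 89 223/189 252/252 242/240 210/207 205/201 233/231
168/ 82 173/ 52 178/ 26 179/ 26 177/ 37 169/ 40 183/ 47 179/ 55 172/ 59 164/ 63 170/ 74 172/ 95 249/246 253/253 251/251 228/226 166/165 195/195
172/ 86 161/ 54 157/ 19 159/ 17 155/ 17 153/ 17 171/ 20 176/ 25 180/ 27 181/ 33 178/ 41 175/ 57 230/184 233/202 243/225 219/213 194/194 195/196
174/ 88 170/ 79 163/ 64 159/ 56 151/ 42 157/ 42 174/ 31 161/ 18 158/ 19 158/ 18 156/ 18 165/ 19 177/ 20 185/ 37 203/116 203/194 198/197 195/195
174/ 88 174/ 89 173/ 85 172/ 83 198/122 227/164 233/173 20
[... 334 characters left out ...]
199/146 193/140 166/158 158/158 157/158
174/ 88 174/ 88 171/ 90 223/161 244/206 247/213 244/207 237/194 231/184 227/178 226/177 225/176 189/146 198/153 158/120 141/119 136/132 144/143
174/ 89 174/ 88 173/ 89 213/153 231/184 229/181 227/177 233/187 240/199 245/208 246/213 244/206 236/193 235/190 166/124 147/111 133/120 130/128
174/ 88 174/ 88 173/ 88 198/133 215/165 215/167 214/165 219/170 226/176 230/182 228/179 226/176 232/186 227/178 174/130 156/117 141/120 128/124
174/ 87 174/ 88 174/ 88 186/114 207/152 216/168 215/167 214/165 213/164 214/165 213/164 213/165 220/171 218/169 174/130 158/118 145/121 130/124<stdin>:15: RuntimeWarning: Mean of empty slice.
  ret = ret.dtype.type(ret / rcount)
```

```bash
python3 - <<'E'
from fit import *
p=np.load("p.npy");c,s=np.cos(p[2]),np.sin(p[2])
def J(w): d=w[:2]-p[:2];return np.array([c*d[0]+s*d[1],-s*d[0]+c*d[1]]).round(4)
im=ims["scene"]; print("cols 150.. rows 228")
for r in im["frame"][229:243,150:168]: print(" ".join("%3d/%3d"%(a[0],a[1]) for a in r))
t=ims["top"];print("top cols 348 rows 264")
for r in t["frame"][265:282,347:364]: print(" ".join("%3d/%3d"%(a[0],a[1]) for a in r))
print("sc1 line",J(onz(im,159,234.8,.061)),"top pointer tip",J(onz(t,*tp(534,445),.072)))
E
```

```text
cols 150.. rows 228
160/ 80 161/ 80 160/ 80 160/ 80 160/ 80 160/ 80 160/ 80 160/ 81 160/ 81 160/ 80 160/ 81 160/ 81 208/176 249/248 233/231 195/192 198/194 237/235
160/ 80 161/ 80 160/ 80 161/ 80 160/ 80 159/ 80 160/ 81 159/ 80 161/ 81 160/ 80 160/ 80 158/ 88 243/239 250/250 247/246 240/239 235/234 245/244
160/ 80 160/ 80 160/ 80 161/ 80 159/ 80 160/ 80 160/ 80 161/ 81 160/ 80 160/ 80 160/ 79 217/186 249/247 251/250 251/250 250/250 251/249 251/251
160/ 80 160/ 81 160/ 80 160/ 80 151/ 77 192/122 200/127 158/ 87 154/ 77 160/ 80 161/ 91 242/235 228/226 219/216 199/196 233/231 251/249 233/231
160/ 79 160/ 81 160/ 81 160/ 81 223/158 250/229 252/237 251/234 251/236 245/212 244/215 251/246 232/227 238/236 237/236 244/243 251/250 170/167
160/ 80 160/ 79 160/ 80 163/ 86 175/120 224/187 221/188 230/199 247/229 247/224 253/240 254/247 253/244 254/249 253/248 253/248 230/226 139/136
160/ 80 161/ 81 160/ 80 227/169 248/227 251/237 251/236 226/189 206/169 181/146 200/163 215/178 213/177 247/229 249/233 232/202 158/146 130/127
160/ 79 160/ 81 157/ 82 239/195 254/244 254/250 254/249 253/243 252/239 
[... 2630 characters left out ...]
126/133 195/169 249/248 212/209 143/123 243/239 162/171  67/111  82/108  82/ 81  81/ 59  88/ 52
246/248 172/188  72/ 92  43/ 81  48/ 91  76/ 96 110/ 92 241/242 244/243 112/113  83/ 82  85/ 69  80/ 54 135/ 73 137/ 75 139/ 76 137/ 74
 47/ 90  50/ 93  48/ 90  49/ 90  66/116  63/110  64/ 79  51/ 47  63/ 51  75/ 47 100/ 55 137/ 75 139/ 77 138/ 76 139/ 77 140/ 76 138/ 76
 69/125  69/120  63/107  78/101  85/ 74  77/ 53  99/ 54  92/ 50 104/ 57 103/ 56 138/ 76 138/ 77 139/ 77 139/ 77 141/ 79 140/ 77 137/ 74
 81/ 86  80/ 65  85/ 52 134/ 75 137/ 76 138/ 75 139/ 78 105/ 56 136/ 75 138/ 76 139/ 76 137/ 76 139/ 76 139/ 77 138/ 76 138/ 77 137/ 75
sc1 line [ 0.0833 -0.0497] top pointer tip [ 0.0342 -0.067 ]
```

>>> {"name": "send_rows", "arguments": {
  "plan": [
    [[0.15, 0.03, -0.1, 0, 0, 0, 0], [0.15, 0.03, -0.1, 0, 0, 0, 0], [0.15, 0.03, -0.1, 0, 0, 0, 0], [0.15, 0.03, -0.1, 0, 0, 0, 0], [0.15, -0.45, -0.25, 0, 0, 0, 0], [0.15, -0.93, -0.4, 0, 0, 0, 0], [0.15, -1.4, -0.54, 0, 0, 0, 0], [0.15, -1.88, -0.69, 0, 0, 0, 0]]
  ]
}}

```text
t: 6.25
eef_pos: [0.609, -0.0469, 0.0694]
eef_rot: [-0.001, 0.989, 0.15, 0.001]
ft_force: [1.3, 6.0, 0.2]
width: 0.0129
gripper_force: 2.7
```

>>> {"name": "send_rows", "arguments": {
  "plan": [
    [[0.15, -0.48, -0.15, 0, 0, 0, 0], [0.15, -0.96, -0.29, 0, 0, 0, 0], [0.15, -1.43, -0.44, 0, 0, 0, 0], [0.15, -1.91, -0.59, 0, 0, 0, 0], [0.15, -2.39, -0.74, 0, 0, 0, 0], [0.15, -2.87, -0.88, 0, 0, 0, 0], [0.15, -3.34, -1.03, 0, 0, 0, 0], [0.15, -3.82, -1.18, 0, 0, 0, 0]]
  ]
}}

```text
t: 7.25
eef_pos: [0.5715, -0.0586, 0.0696]
eef_rot: [-0.001, 0.989, 0.15, 0.002]
ft_force: [5.1, 6.4, -0.5]
width: 0.0129
gripper_force: 4.0
```

```bash
python3 - <<'E'
from fit import *
p=np.load("p.npy");im=get_image("scene");pickle.dump(im,open("i2.pkl","wb"))
cv2.imwrite("pics/c3.png",cv2.resize(im["frame"][195:295,135:275],None,fx=5.5,fy=5.5,interpolation=cv2.INTER_CUBIC)[:,:,::-1])
for l in (.044,.048,.052): print(l,((proj(im,W(p,(.035+l,-.066,.072)))-[135,195]+.5)*5.5-.5).round())
for l in (.34,.25,.1,0): print(l,((proj(im,W(p,(-.01+.16*np.cos(l),.032+.16*np.sin(l),.061)))-[135,195]+.5)*5.5-.5).round())
E
```

```text
0.044 [ 94. 185.]
0.048 [ 90. 193.]
0.052 [ 86. 201.]
0.34 [427. 405.]
0.25 [387. 406.]
0.1 [320. 403.]
0 [276. 396.]
```

View pics/c3.png

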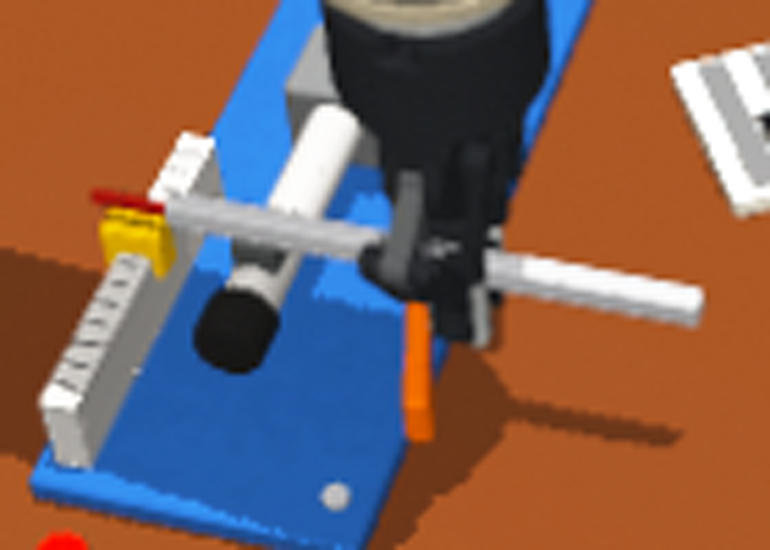

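The pointer tip at (93,195) puts the leg at about 48.5 mm, still over the line. The lever tip at (422,405) is just starting to be pushed, so I'll continue slowly.

>>> {"name": "send_rows", "arguments": {
  "plan": [
    [[0.15, -0.29, -0.09, 0, 0, 0, 0], [0.15, -0.57, -0.18, 0, 0, 0, 0], [0.15, -0.86, -0.26, 0, 0, 0, 0], [0.15, -1.15, -0.35, 0, 0, 0, 0], [0.15, -1.43, -0.44, 0, 0, 0, 0], [0.15, -1.72, -0.53, 0, 0, 0, 0], [0.15, -2.0, -0.62, 0, 0, 0, 0], [0.15, -2.29, -0.71, 0, 0, 0, 0]]
  ]
}}

```text
t: 8.3
eef_pos: [0.549, -0.066, 0.0699]
eef_rot: [-0.0, 0.989, 0.149, 0.002]
ft_force: [4.5, 6.2, 0.9]
width: 0.013
gripper_force: 4.0
```

>>> {"name": "send_rows", "arguments": {
  "plan": [
    [[0.15, -0.15, -0.05, 0, 0, 0, 0], [0.15, -0.3, -0.09, 0, 0, 0, 0], [0.15, -0.45, -0.14, 0, 0, 0, 0], [0.15, -0.57, -0.18, 0, 0, 0, 0], [0.15, -0.67, -0.21, 0, 0, 0, 0], [0.15, -0.76, -0.24, 0, 0, 0, 0], [0.15, -0.76, -0.24, 0, 0, 0, 0], [0.15, -0.76, -0.24, 0, 0, 0, 0]]
  ]
}}

```text
t: 9.3
eef_pos: [0.5413, -0.0685, 0.0699]
eef_rot: [-0.0, 0.989, 0.149, 0.002]
ft_force: [3.9, 5.8, 1.6]
width: 0.0128
gripper_force: 3.9
```

```bash
python3 - <<'E'
from fit import *
p=np.load("p.npy");im=get_image("scene");pickle.dump(im,open("i3.pkl","wb"));d=get_state();print(d["eef_pos"],d["ft_force"],d["gripper_force"])
c,s=np.cos(p[2]),np.sin(p[2]);w=d["eef_pos"][:2]-p[:2];print("tcp jig",c*w[0]+s*w[1],-s*w[0]+c*w[1])
cv2.imwrite("pics/c4.png",cv2.resize(im["frame"][195:295,135:275],None,fx=5.5,fy=5.5,interpolation=cv2.INTER_CUBIC)[:,:,::-1])
E
```

```text
[ 0.54132208 -0.06855227  0.06988913] [4.13425962 5.14764564 1.32940705] 3.9002659544348717
tcp jig 0.08589556897933945 0.0493487205071351
```

View pics/c4.png

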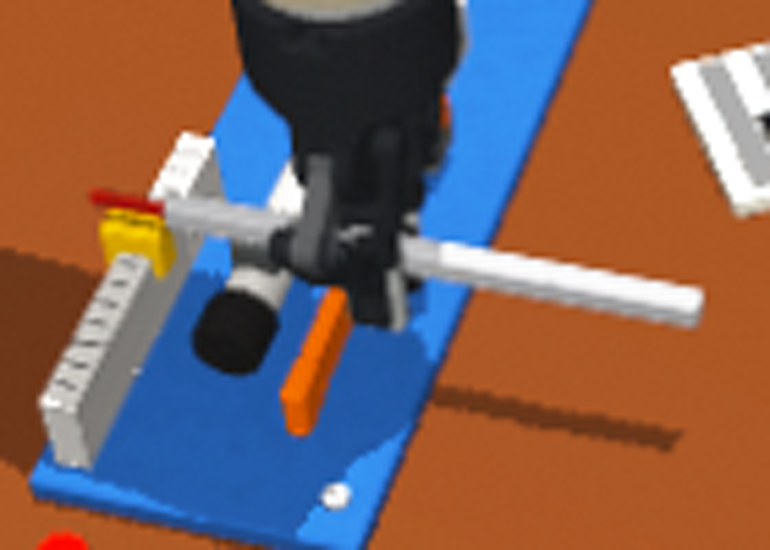

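The pointer is unchanged at (93,195), over the line. The lever tip at (302,397) reads about 0.05 rad, so I'll push 3 mm more for margin.

>>> {"name": "send_rows", "arguments": {
  "plan": [
    [[0.15, -0.1, -0.03, 0, 0, 0, 0], [0.15, -0.2, -0.06, 0, 0, 0, 0], [0.15, -0.3, -0.09, 0, 0, 0, 0], [0.15, -0.3, -0.09, 0, 0, 0, 0], [0.15, -0.3, -0.09, 0, 0, 0, 0], [0.15, -0.3, -0.09, 0, 0, 0, 0], [0.15, -0.3, -0.09, 0, 0, 0, 0], [0.15, -0.3, -0.09, 0, 0, 0, 0]]
  ]
}}

```text
t: 10.35
eef_pos: [0.5384, -0.0694, 0.0699]
eef_rot: [-0.0, 0.989, 0.149, 0.002]
ft_force: [4.2, 5.0, 0.2]
width: 0.0128
gripper_force: 4.0
```

```bash
python3 -c "
from h import *
d=get_state();print(d['eef_pos'],d['ft_force'],d['gripper_force'],d['width']);print(close_job())"
```

```text
[ 0.53841332 -0.06941071  0.06989637] [4.19836406 4.97017681 0.19399254] 4.026419520378113 0.012847300295373024
the job is handed in; nothing more can be done
None
```

I handed the job in at about 10 s with the leg still held by its crossbar: my last picture put the pointer within about 1–2 mm of the mark's line and the lever about 0.05 rad from shut. I then pushed the lever 3 mm further without another picture, and no verdict came back.

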